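Drive the stuck sleeve out of a bar with a drift

TASK

Take the blue-handled drift from its wooden stand and use it to push the stuck brass sleeve down through the bore in the clamped steel bar until the sleeve is all the way out of the underside and its red back-up plunger sits on its stop. Feel your way gently: find the bore along the keyway and never force the drift hard against the bar, the sleeve or the stop. Then put the drift back in its stand, down to its collar, and leave the other things on the bench where they are.

Things in the scene. Friction and masses are not known exactly. Their poses are not given: they have to be found in the camera images.
- keyway_mid (a point): middle of the fixture at the height of the keyway's floor, 85 mm above the bench; x runs along the keyway, z up. The keyway is 15 mm wide, 4 mm deep, on y = 0 here, along the whole top of the steel bar. The upright bore (13.5 mm diameter, 1 mm chamfer, 26 mm deep, through) opens in its floor at y = 0 but anywhere within 16 mm of this point along x: not measured, to be felt or seen.
- fixture: drive-out fixture fixed to the bench, with all it carries; origin in the middle of its underside, axes as keyway_mid; 150 long in x, 103 wide over its clamp screws, 89 high; grey foot, four posts, aluminium guides. The bar (150 x 60 mm, bore at mid-length) may be clamped anywhere along the guides. Press it, the sleeve and the stop with at most 25 N or so; over 50 N, even for a moment, marks them.
- sleeve (a joint): how far the brass sleeve (13 mm diameter, 18 long) has gone down the bore, m; starts at 0 to 0.003. At value q its upper end is 6 mm + q below the keyway's floor. Over 0.020 it is out of the bar's underside; at 0.026 the red plunger under it meets its stop and resistance rises sharply. Moves under a steady push of 9 to 11 N, has no spring.
- stand: wooden stand, 62 x 62 x 60 mm, fixed to the bench, origin in the middle of its underside
- stand_mouth (a point): middle of the stand's top, at the mouth of its upright hole (14.5 mm in diameter, all the way through, 60 mm deep, 1 mm chamfer)
- drift_grip (a point): middle of the drift's round blue handle (16 mm diameter, 50 mm long). The drift is 116 mm long, about 120 g, its z axis from tip to handle; this point is 87 mm above the tip. It starts upright in the stand, collar resting on the stand's top, this point 31 mm above that top.
- drift_tip (a point): lower end of the drift, flat with a 1.5 mm chamfer, on the end of a steel rod 11 mm in diameter and 56 mm long; above the rod is a brass collar 22 mm in diameter and 6 mm thick, then the handle
- eye_loupe_mid (a point): bystander: loose black loupe, 36 x 36 x 39 mm, its centre
- brass_ring_mid (a point): bystander: loose brass-coloured ring, 30 x 30 x 19 mm, its centre
- lidded_cup_mid (a point): bystander: loose black lidded cup, 26 x 26 x 26 mm, its centre
Not all that is in view belongs to the job. Of the things that look like the part that bears drift_grip, take the one that is farthest from the robot's base at the start. Of the things shaped like the stand, the wooden one is meant.

How it is judged:
On the way, in this order (a step that is already met when the one before it is completed fails the run):
1. the drift is lifted out of its stand (z of drift_tip in the frame of stand above 0.062 m), for 0.1 s.
2. the sleeve is pushed out of the bar's underside, nearly or fully to the stop, with the drift's tip down the bore (value of joint sleeve above 0.0235 m and z of drift_tip in the frame of fixture below 0.06 m and y of drift_tip in the frame of fixture between -0.006 and 0.006 m), for 0.1 s.
At the end, for the whole second after the job is handed in: the sleeve has gone down at least 23.5 of its 26 mm (wholly out of the underside, plunger within 2.5 mm of its stop), and the drift stands at rest in the stand's hole, upright within 0.1 rad, its collar within 3 mm of the stand's top (value of joint sleeve above 0.0235 m and horizontal distance between drift_tip and stand_mouth below 0.005 m and z of drift_tip in the frame of stand below 0.007 m and angle between drift_tip's own z axis and vertical below 0.1 rad and linear speed of drift below 0.02 m/s); the robot touches nothing.
It fails at once if the drift is pressed on the fixture, bar, sleeve or stop with more than 50 N (contact force between drift and fixture above 50 N).
It fails at once if the fingers are pressed on the fixture with more than 50 N (contact force between the fingers and fixture above 50 N).
It fails at once if a bystander is moved by more than 20 mm (distance of any of eye_loupe_mid, brass_ring_mid, lidded_cup_mid from where it was at the start of the episode above 0.02 m).
It also fails if it takes over 72 s, if anything falls off the work surface, if the arm or the gripper's body presses on something with over 40 N, if the wrist force passes 120 N, or if a joint passes its speed limit or range.

ROBOT

A 6-joint arm with a two-finger parallel gripper is mounted at the origin on a cart in front of the work surface, level with it; the furniture and walls round the work are solid. World frame = base frame: x ahead of the robot, y to its left, z up, the work surface at z = 0. Lengths are in m, angles in rad, forces in N, time in s.
With the tool pointing down it reaches from about 0.275 to 1 m from the base axis. Payload 8.4 kg.
Tool frame: the origin (TCP) lies between the finger pads; the fingertips stand 14 mm ahead of it and the grasp point (between the pads) lies 5 mm behind it (r.nose_length is the distance from the TCP to the fingertips, in m); z points along the fingers, x is the direction in which the jaws open and shut, and the axes are right-handed (so a half turn about z gives the same grasp; the last joint's range is limited). The gripper opens to 85 mm and grips with 20 to 120 N. Pads are 22 mm wide; open, the fingers measure 114 mm over their backs; the gripper's body (76 mm by 85 mm) begins 54 mm behind the grasp point. The pads swing forward as they close: fully open they stand 13 mm farther back than shut.
Start: joints at [1.137, 0.353, 1.633, -0, 1.155, -0.002], TCP at [0.262, 0.568, 0.245] pointing down, gripper open.
Joint ranges: [-2.63, 2.63], [-0.92, 2.1], [0.06, 2.66], [-1.3, 4.44], [0, 2.69], [-3.02, 3.02]. Speed limits (rad/s): [2.22, 2.22, 2.79, 3.14, 3.14, 3.14].

INTERFACE

Orientations are given as [roll, pitch, yaw] about the fixed x, y, z axes, in that order (R = Rz(yaw) Ry(pitch) Rx(roll)).
In Python, from bench import r, optics, close_job gives the robot as it stands.
- The arm moves only by the tool move_arm, never from a script. Its arguments are lists of equal length, an entry for each row: "dp": the shift along the tool's x, y, z in m, a list of three; "turn": the turn, a rotation vector about the tool's x, y, z in degrees, a list of three; "gripper": the finger opening in m, from 0 to 0.0854. In form: {"dp": [[tx, ty, tz], ...], "turn": [[rx, ry, rz], ...], "gripper": [gripper, ...]}. A call has 1 to 12 rows; each row is the pose to reach, as a shift and turn from the pose commanded when the call began, along the tool's axes at that moment; what a row does not reach only later rows make up. A row lasts 1/8 s, in which the tool goes at most 62.5 mm and 10.7 degrees, less where a joint would pass 70% of its speed; a pose out of reach is approached as far as the arm can. A call with a gripper value outside its range is refused whole. The fingers move at their own pace and stop on an object; the grip force is fixed at half the most. Time passes only in rows, so rows that repeat a pose let the fingers close. It gives the time, the measured TCP pose, the force and the opening at its end, in the units of the state.
- r.read_state(): the state, without advancing time (a new reading comes with each control period).
- optics.capture(name): name is "scene" or "top"; returns the picture (480x640x3 uint8, red, green, blue); there is no depth.
- optics.get_calibration(name): a dict with "fx", "fy", "cx", "cy" (pixels), "R" (3x3) and "t" (3): a world point X has camera coordinates R X + t. Camera axes: x right, y down, z forward; pixel columns grow to the right and rows downward; lengths in m; the calibration is good to about 2 mm. A picture is of the moment at which its call begins. get_calibration takes no time and is no camera call.
- close_job(): hands the job in, once; it reports no verdict.
The state is a dict: "clock": time; "joint_positions": joint angles; "qvel": joint speeds; "effort": joint torques, N m; "eef_pos": TCP position; "orientation": TCP orientation; "force": force on the tool from outside, world axes, zero at the start; "ft_torque": the same for the moment, N m; "width": finger opening in m.
Only numpy, scipy, OpenCV 4.12 (cv2) and the standard library are available. Lean on these libraries where they do the work, as an engineer would, in place of code of your own. Each camera call takes 0.05 s, during which the arm holds its last target. There are 200 camera calls.

## Working session

There is one attempt and no reset: what is moved stays moved. The work goes in short steps, Python scripts to look and compute and a tool call to move; the robot and the scene stay as the last step left them, time stands still between calls to the robot, and variables do not carry over. Pictures are saved under pics/ and viewed, about 8 in all and at most 12, crops included, and the job is handed in when it is done.

Besides the shell and the picture viewer there is one more tool, called after "Request:" as name(argument=value, ...) on one line, values as JSON. move_arm: Moves the arm, as the interface text tells. Its arguments: {"type":"object","properties":{"dp":{"type":"array"},"turn":{"type":"array"},"gripper":{"type":"array"}},"required":["dp","turn","gripper"]}

```bash
mkdir -p pics; ls; python3 - <<'E'
from bench import r, optics
import cv2,numpy as np
for n in ("scene","top"):
    im=optics.capture(n); cv2.imwrite(f"pics/{n}0.png",im[:,:,::-1])
    c=optics.get_calibration(n); print(n,c, "campos",-np.array(c["R"]).T@np.array(c["t"]))
s=r.read_state(); print(s, r.nose_length)
E
```

```text
pics
scene {'fx': 552.6525639624417, 'fy': 552.6525639624417, 'cx': 316.84827476154646, 'cy': 234.23663794164563, 'R': array([[ 0.82337453, -0.56737298,  0.0119286 ],
       [-0.29717763, -0.44898229, -0.84267453],
       [ 0.48346648,  0.69029183, -0.53829114]]), 't': array([-0.42894095,  0.24978155,  0.89112636])} campos [-0.00342119 -0.74635925  0.69528663]
top {'fx': 534.2702267945186, 'fy': 534.2702267945186, 'cx': 323.62444667664784, 'cy': 243.30266704817177, 'R': array([[-0.01908242, -0.99980953,  0.00409466],
       [-0.99480225,  0.01857682, -0.10011683],
       [ 0.10002169, -0.00598385, -0.99496726]]), 't': array([0.04586983, 0.51943532, 1.1762741 ])} campos [0.39995781 0.04325028 1.22217061]
{'clock': 0.1, 'joint_positions': array([ 1.13658058e+00,  3.53613159e-01,  1.63406337e+00,  2.40476748e-05,
        1.15518694e+00, -2.37786632e-03]), 'qvel': array([-0.00112837, -0.00139206, -0.00098825, -0.00019262, -0.00055295,
        0.00075412]), 'effort': array([-1.95927401e-03, -6.06358051e+01, -3.42817712e+01, -1.40819288e-04,
        3.99492244e-03, -2.45560466e-05]), 'eef_pos': array([0.26139651, 0.56726111, 0.24461379]), 'orientation': array([-3.14156764e+00,  1.27076455e-03,  1.13894874e+00]), 'force': array([-0.96957321,  0.17458297,  1.04077713]), 'ft_torque': array([-0.02647113, -0.01308122, -0.0031593 ]), 'width': 0.08539480545027663} 0.014
```

View pics/scene0.png

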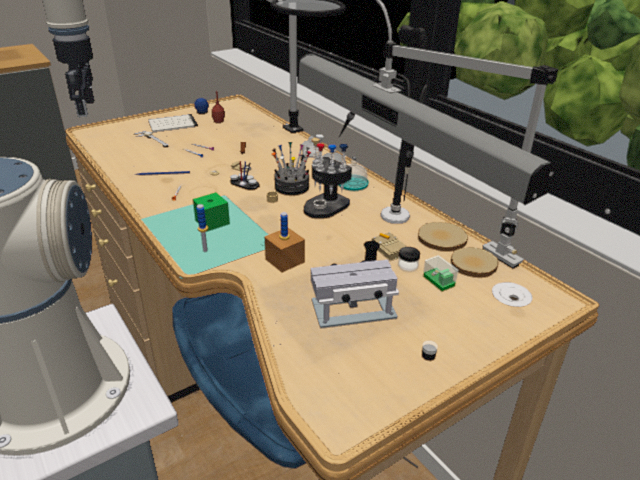

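View pics/top0.png

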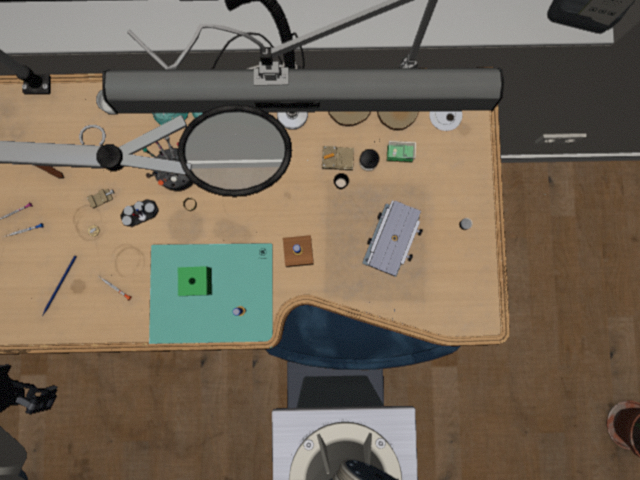

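The scene shows two blue-handled drifts. One is in the wooden stand (scene 284,228; top 298,250). The other stands free on the green mat (scene 201,220; top 239,311). The wooden-stand one is farther from the base (top view about 225 px against 192) and sits in the wooden stand rather than the green look-alike (scene 211,211). The fixture is at top (395,238). I'll confirm with one enlarged crop montage.

```bash
python3 - <<'E'
import cv2,numpy as np
t=cv2.imread("pics/top0.png"); s=cv2.imread("pics/scene0.png")
def c(im,x,y,w,h,W=400,H=300): return cv2.resize(im[y:y+h,x:x+w],(W,H),interpolation=cv2.INTER_CUBIC)
m=np.vstack([np.hstack([c(t,350,190,100,75+15) ,c(t,260,220,80,60)]),np.hstack([c(s,300,250,112,84),c(s,250,205,80,60)])])
cv2.imwrite("pics/crop1.png",m)
E
```

```text
(no output)
```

View pics/crop1.png

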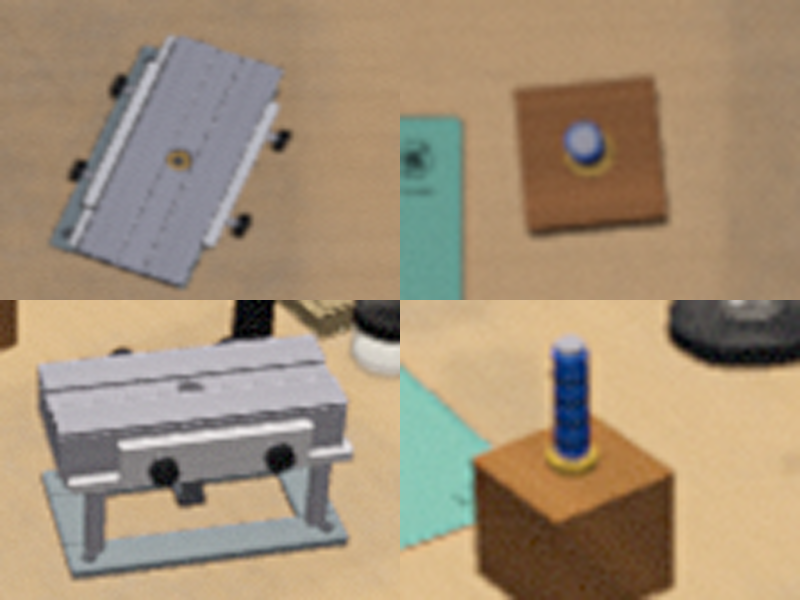

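The crops confirm it: the drift stands in the wooden stand with its collar seated, handle top at top view (297,247) and scene (284,214). The bore with its brass is visible in the keyway at top (394.5,238).

```bash
cat > h.py <<'E'
import numpy as np,cv2
from bench import r,optics
C={n:optics.get_calibration(n) for n in("scene","top")}
def ray(n,p):
    c=C[n];R=np.array(c["R"]);o=-R.T@c["t"]
    d=R.T@np.array([(p[0]-c["cx"])/c["fx"],(p[1]-c["cy"])/c["fy"],1]);return o,d/np.linalg.norm(d)
def onz(n,p,z):
    o,d=ray(n,p);return o+d*(z-o[2])/d[2]
def proj(n,X):
    c=C[n];q=np.array(c["R"])@X+c["t"];return np.array([c["fx"]*q[0]/q[2]+c["cx"],c["fy"]*q[1]/q[2]+c["cy"]])
def tri(pt,ps):
    A=[];b=[]
    for n,p in(("top",pt),("scene",ps)):
        o,d=ray(n,p);M=np.eye(3)-np.outer(d,d);A.append(M);b.append(M@o)
    A=np.vstack(A);b=np.hstack(b);x,res,_,_=np.linalg.lstsq(A,b,rcond=None)
    return x.round(4),float(np.sqrt(res[0]).round(4))
E
python3 - <<'E'
from h import *
t=cv2.imread("pics/top0.png"); s=cv2.imread("pics/scene0.png")
T=lambda x,y:(350+x*.25,190+y*.3); T2=lambda x,y:(260+(x-400)/5,220+y/5)
S=lambda x,y:(300+x*.28,250+(y-300)*.28); S2=lambda x,y:(250+(x-400)/5,205+(y-300)/5)
print("handle top",tri(T2(585,136),S2(570,344)))
print("collar",tri(T2(589,152),S2(571,460)))
def blob(im,lo,hi,box):
    x,y,w,h=box;hsv=cv2.cvtColor(im[y:y+h,x:x+w],cv2.COLOR_BGR2HSV);m=cv2.inRange(hsv,lo,hi)
    cs=cv2.findContours(m,cv2.RETR_EXTERNAL,cv2.CHAIN_APPROX_NONE)[0];c=max(cs,key=cv2.contourArea)+np.array([x,y]);return c
c=blob(t,(5,90,40),(16,255,150),(275,230,50,45));q=cv2.minAreaRect(c);print("stand",q)
b=cv2.boxPoints(q);P=np.array([onz("top",p,.06)[:2] for p in b]);print(P.round(4),P.mean(0).round(4),np.linalg.norm(P-np.roll(P,1,0),axis=1).round(4))
h=blob(t,(100,80,60),(130,255,255),(285,235,30,30));print("blue top rect",cv2.minAreaRect(h))
h=blob(s,(100,120,30),(130,255,255),(270,200,30,60));print("blue scene",cv2.minAreaRect(h))
tt=[(172,37),(283,70),(185,285),(78,247)]
B=np.array([onz("top",T(*p),.089) for p in tt]);print("bar",B.round(4),B.mean(0))
print("h corner",tri(T(172,37),S(318,337)),tri(T(283,70),S(348,402)),tri(T(78,247),S(38,365)))
for a,b in((3,0),(2,1)):
    d=B[b]-B[a];print("yaw",np.degrees(np.arctan2(d[1],d[0])),np.linalg.norm(d))
x,y,w,hh=385,228,20,20
hs=cv2.cvtColor(t[y:y+hh,x:x+w],cv2.COLOR_BGR2HSV).astype(float);m=(hs[:,:,1]>60)&(hs[:,:,0]<35);ys,xs=np.nonzero(m)
bp=(x+xs.mean(),y+ys.mean());print("bore",bp,m.sum(),onz("top",bp,.082),tri(bp,S(190,387)))
E
```

```text
handle top (array([0.5026, 0.0925, 0.1197]), 0.0017)
collar (array([0.5014, 0.0931, 0.0631]), 0.0009)
stand ((297.90594482421875, 251.05941772460938), (30.348634719848633, 28.657072067260742), 84.2894058227539)
[[0.5315 0.1268]
 [0.5366 0.0643]
 [0.4703 0.0588]
 [0.4653 0.1209]] [0.5009 0.0927] [0.0665 0.0627 0.0665 0.0623]
blue top rect ((297.72003173828125, 250.4600372314453), (2.4000000953674316, 5.0), 53.13010025024414)
blue scene ((284.0, 225.0), (20.0, 6.0), 90.0)
bar [[ 0.6023 -0.1144  0.089 ]
 [ 0.5797 -0.1733  0.089 ]
 [ 0.4424 -0.1162  0.089 ]
 [ 0.4677 -0.0601  0.089 ]] [ 0.52299561 -0.11602615  0.089     ]
h corner (array([ 0.6047, -0.1162,  0.0853]), 0.0031) (array([ 0.5791, -0.1729,  0.0889]), 0.001) (array([ 0.4664, -0.0594,  0.0888]), 0.002)
yaw -21.96491349408176 0.1451352445050199
yaw -22.599572974031236 0.14865963896844522
bore (np.float64(394.4230769230769), np.float64(237.73076923076923)) 26 [ 0.52376501 -0.11590728  0.082     ] (array([ 0.5227, -0.115 ,  0.0857]), 0.0011)
```

Stand is at about (0.502, 0.093) and the collar triangulates to 0.063, as expected. Bore is at about (0.523, -0.1155), triangulated height 0.086 against 0.085 given. Keyway yaw is about -22.3°. Tool yaw is 65.3°, so the jaws are already nearly across the keyway; I'll turn 2.4° to line them up. Fly over the stand.

Request:
move_arm(dp=[[-0.02,0.025,0],[-0.055,0.07,0],[-0.09,0.114,0],[-0.125,0.158,0],[-0.16,0.202,0],[-0.195,0.246,0],[-0.23,0.29,0],[-0.265,0.335,0],[-0.3,0.379,0],[-0.32,0.404,0],[-0.3303,0.4171,0],[-0.3303,0.4171,0]], turn=[[0,0,0],[0,0,-1],[0,0,-2.4],[0,0,-2.4],[0,0,-2.4],[0,0,-2.4],[0,0,-2.4],[0,0,-2.4],[0,0,-2.4],[0,0,-2.4],[0,0,-2.4],[0,0,-2.4]], gripper=[0.0854,0.0854,0.0854,0.0854,0.0854,0.0854,0.0854,0.0854,0.0854,0.0854,0.0854,0.0854])

```text
clock: 1.6
eef_pos: [0.5022, 0.0928, 0.2451]
orientation: [-3.141, 0.0, 1.18]
force: [-0.2, -0.5, -0.5]
width: 0.0858
```

Request:
move_arm(dp=[[0,0,0.03],[0,0,0.07],[0,0,0.11],[0,0,0.14],[0,0,0.156],[0,0,0.156],[0,0,0.156],[0,0,0.156],[0,0,0.156],[0,0,0.156],[0,0,0.156],[0,0,0.156]], turn=[[0,0,0],[0,0,0],[0,0,0],[0,0,0],[0,0,0],[0,0,0],[0,0,0],[0,0,0],[0,0,0],[0,0,0],[0,0,0],[0,0,0]], gripper=[0.0854,0.0854,0.0854,0.0854,0.06,0.04,0.025,0.012,0.012,0.012,0.012,0.012])

```text
clock: 3.1
eef_pos: [0.503, 0.0933, 0.0905]
orientation: [3.14, -0.001, 1.181]
force: [-1.5, 1.6, 6.9]
width: 0.0145
```

```bash
python3 - <<'E'
from h import *
s=r.read_state();print(s["eef_pos"],s["force"],s["ft_torque"],s["width"])
a=optics.capture("scene")[:,:,::-1];b=optics.capture("top")[:,:,::-1]
f=lambda im,x,y:cv2.resize(im[y:y+90,x:x+90],(400,400),interpolation=cv2.INTER_CUBIC)
cv2.imwrite("pics/grasp.png",np.hstack([f(a,240,180),f(b,255,205)]))
E
```

```text
[0.50302125 0.0933246  0.09050676] [-1.50809032  1.57671155  6.86514284] [0.16177387 0.23303557 0.05217974] 0.014460377828295973
```

View pics/grasp.png

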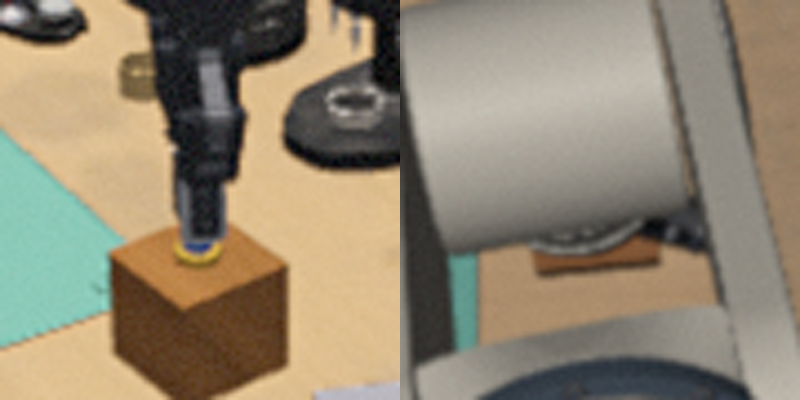

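The left crop shows the fingers closed on the blue handle just above the collar, with the stand undisturbed. Force is small. Lift straight up.

Request:
move_arm(dp=[[0,0,-0.005],[0,0,-0.015],[0,0,-0.03],[0,0,-0.05],[0,0,-0.07],[0,0,-0.09],[0,0,-0.11],[0,0,-0.12],[0,0,-0.12],[0,0,-0.12],[0,0,-0.12]], turn=[[0,0,0],[0,0,0],[0,0,0],[0,0,0],[0,0,0],[0,0,0],[0,0,0],[0,0,0],[0,0,0],[0,0,0],[0,0,0]], gripper=[0.012,0.012,0.012,0.012,0.012,0.012,0.012,0.012,0.012,0.012,0.012])

```text
clock: 4.58
eef_pos: [0.5017, 0.093, 0.2085]
orientation: [-3.14, 0.001, 1.181]
force: [1.1, 0.5, 0.0]
width: 0.0147
```

```bash
python3 - <<'E'
from h import *
s=r.read_state();print(s["eef_pos"],s["orientation"],s["force"],s["ft_torque"],s["width"])
a=optics.capture("scene")[:,:,::-1];b=optics.capture("top")[:,:,::-1]
cv2.imwrite("pics/s1.png",a)
e=s["eef_pos"]
print("expected tip px",proj("scene",e+[0,0,-.082-.003]),"collar",proj("scene",e+[0,0,-.085+.059]))
f=lambda im,x,y:cv2.resize(im[y:y+90,x:x+90],(400,400),interpolation=cv2.INTER_CUBIC)
cv2.imwrite("pics/lift.png",np.hstack([f(a,240,160),f(b,365,195)]))
E
```

```text
[0.50171177 0.09299729 0.20854607] [-3.14043433e+00  7.50550339e-04  1.18084283e+00] [1.12788871 0.4756643  0.02850365] [-0.00512301 -0.01458418 -0.00249235] 0.014728511229086843
expected tip px [284.05452661 212.16761555] collar [283.46109164 186.54278666]
```

View pics/lift.png

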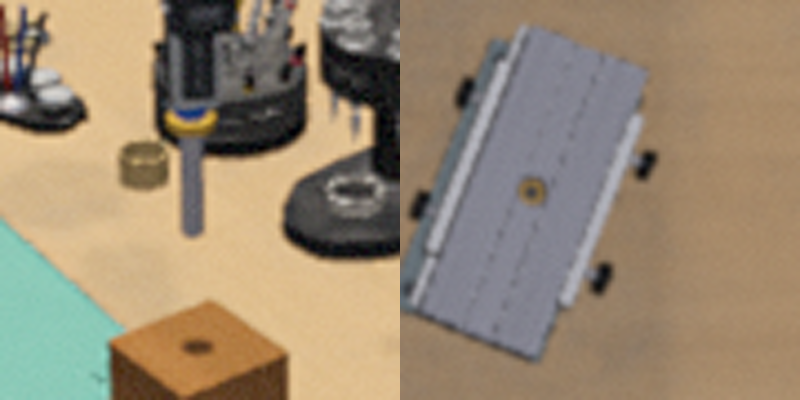

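The left crop shows the drift hanging straight (tip at scene 283,213, as predicted) with the stand's hole open at (284.6,238). The right crop shows the bore at top (394.7,237.8), same as before. Move over the bore.

Request:
move_arm(dp=[[-0.02,0.011,0],[-0.05,0.027,0],[-0.08,0.043,0],[-0.11,0.059,0],[-0.14,0.075,0],[-0.165,0.0886,0],[-0.18,0.0967,0],[-0.185,0.0993,0],[-0.185,0.0993,0],[-0.185,0.0993,0.01],[-0.185,0.0993,0.02],[-0.185,0.0993,0.02]], turn=[[0,0,0],[0,0,0],[0,0,0],[0,0,0],[0,0,0],[0,0,0],[0,0,0],[0,0,0],[0,0,0],[0,0,0],[0,0,0],[0,0,0]], gripper=[0.012,0.012,0.012,0.012,0.012,0.012,0.012,0.012,0.012,0.012,0.012,0.012])

```text
clock: 6.18
eef_pos: [0.5229, -0.1152, 0.188]
orientation: [-3.139, 0.0, 1.181]
force: [-0.1, -0.3, -1.2]
width: 0.0143
```

```bash
python3 - <<'E'
from h import *
s=r.read_state();e=s["eef_pos"];print(e,s["orientation"],s["force"],s["ft_torque"],s["width"])
a=optics.capture("scene")[:,:,::-1]
a=a.copy()
# 3x crop
x,y=300,205
print("tip",proj("scene",e+[0,0,-.0865]),"bore mouth est",proj("scene",np.array([.5232,-.1157,.085])), "stand mouth",onz("scene",(284.6,238.1),.06))
cv2.imwrite("pics/above.png",cv2.resize(a[y:y+90,x:x+120],(800,600),interpolation=cv2.INTER_CUBIC))
E
```

```text
[ 0.52286932 -0.11515555  0.18799076] [-3.13926863e+00  3.44564860e-04  1.18147694e+00] [-0.13751721 -0.32408525 -1.1760416 ] [-0.03500516  0.05081627  0.00970726] 0.01432850533544559
tip [354.13155654 267.38921428] bore mouth est [354.02312656 274.72730036] stand mouth [0.50182483 0.09341008 0.06      ]
```

View pics/above.png

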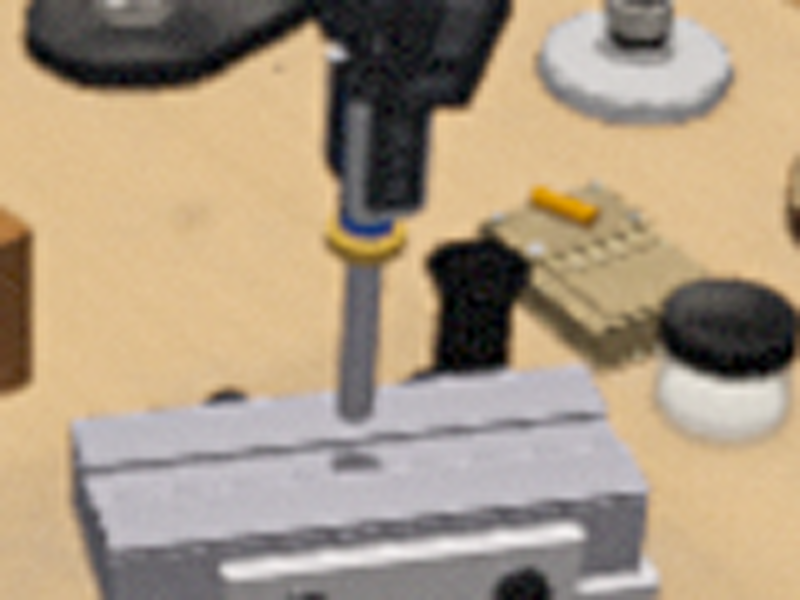

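The drift hangs vertical and the bore opening (scene 353.5,274.3) lies straight below the tip (353.3,267) to within about 0.5 mm. Lower gently to just past the keyway-floor height, so any contact shows as a small force.

Request:
move_arm(dp=[[0,0,0.004],[0,0,0.008],[0,0,0.011],[0,0,0.013],[0,0,0.015],[0,0,0.0165],[0,0,0.0175],[0,0,0.0185],[0,0,0.0185]], turn=[[0,0,0],[0,0,0],[0,0,0],[0,0,0],[0,0,0],[0,0,0],[0,0,0],[0,0,0],[0,0,0]], gripper=[0.012,0.012,0.012,0.012,0.012,0.012,0.012,0.012,0.012])

```text
clock: 7.35
eef_pos: [0.5236, -0.1157, 0.1707]
orientation: [-3.141, -0.0, 1.181]
force: [-0.5, 0.6, -1.0]
width: 0.0146
```

No contact yet at the floor height. Continue a few mm.

Request:
move_arm(dp=[[0,0,0.001],[0,0,0.002],[0,0,0.003],[0,0,0.0035],[0,0,0.0035]], turn=[[0,0,0],[0,0,0],[0,0,0],[0,0,0],[0,0,0]], gripper=[0.012,0.012,0.012,0.012,0.012])

```text
clock: 7.98
eef_pos: [0.5236, -0.1158, 0.1672]
orientation: [-3.141, 0.0, 1.181]
force: [-0.9, -1.0, -0.3]
width: 0.0148
```

The tip is about 4 mm into the bore with no force. Now on to the sleeve.

Request:
move_arm(dp=[[0,0,0.001],[0,0,0.002],[0,0,0.003],[0,0,0.004],[0,0,0.005],[0,0,0.006],[0,0,0.006]], turn=[[0,0,0],[0,0,0],[0,0,0],[0,0,0],[0,0,0],[0,0,0],[0,0,0]], gripper=[0.012,0.012,0.012,0.012,0.012,0.012,0.012])

```text
clock: 8.85
eef_pos: [0.524, -0.1159, 0.162]
orientation: [3.141, -0.0, 1.181]
force: [-2.1, 0.0, 7.0]
width: 0.0144
```

Contact with the sleeve at 7 N. Push steadily.

Request:
move_arm(dp=[[0,0,0.001],[0,0,0.002],[0,0,0.003],[0,0,0.004],[0,0,0.005],[0,0,0.006],[0,0,0.006]], turn=[[0,0,0],[0,0,0],[0,0,0],[0,0,0],[0,0,0],[0,0,0],[0,0,0]], gripper=[0.012,0.012,0.012,0.012,0.012,0.012,0.012])

```text
clock: 9.72
eef_pos: [0.524, -0.1159, 0.156]
orientation: [3.141, -0.0, 1.181]
force: [-1.1, 0.6, 8.1]
width: 0.0144
```

Request:
move_arm(dp=[[0,0,0.001],[0,0,0.002],[0,0,0.003],[0,0,0.004],[0,0,0.005],[0,0,0.006],[0,0,0.007],[0,0,0.008],[0,0,0.009],[0,0,0.01],[0,0,0.01]], turn=[[0,0,0],[0,0,0],[0,0,0],[0,0,0],[0,0,0],[0,0,0],[0,0,0],[0,0,0],[0,0,0],[0,0,0],[0,0,0]], gripper=[0.012,0.012,0.012,0.012,0.012,0.012,0.012,0.012,0.012,0.012,0.012])

```text
clock: 11.1
eef_pos: [0.524, -0.1159, 0.146]
orientation: [3.141, -0.0, 1.181]
force: [-1.5, 0.5, 7.2]
width: 0.0145
```

Request:
move_arm(dp=[[0,0,0.001],[0,0,0.002],[0,0,0.003],[0,0,0.004],[0,0,0.005],[0,0,0.005]], turn=[[0,0,0],[0,0,0],[0,0,0],[0,0,0],[0,0,0],[0,0,0]], gripper=[0.012,0.012,0.012,0.012,0.012,0.012])

```text
clock: 11.85
eef_pos: [0.524, -0.1159, 0.141]
orientation: [3.141, -0.0, 1.181]
force: [-1.7, 0.4, 6.3]
width: 0.0142
```

Now half-millimetre steps until the stop is felt.

Request:
move_arm(dp=[[0,0,0.0005],[0,0,0.001],[0,0,0.0015],[0,0,0.0015]], turn=[[0,0,0],[0,0,0],[0,0,0],[0,0,0]], gripper=[0.012,0.012,0.012,0.012])

```text
clock: 12.35
eef_pos: [0.524, -0.1159, 0.1395]
orientation: [3.141, -0.0, 1.181]
force: [-1.1, -0.6, 8.1]
width: 0.0143
```

Request:
move_arm(dp=[[0,0,0.0005],[0,0,0.001],[0,0,0.001]], turn=[[0,0,0],[0,0,0],[0,0,0]], gripper=[0.012,0.012,0.012])

```text
clock: 12.72
eef_pos: [0.5244, -0.116, 0.1392]
orientation: [3.14, -0.0, 1.181]
force: [-2.0, 0.2, 14.7]
width: 0.0146
```

Force is rising and the travel has stalled: the stop. One more small step to confirm.

Request:
move_arm(dp=[[0,0,0.0006],[0,0,0.0006],[0,0,0.0006]], turn=[[0,0,0],[0,0,0],[0,0,0]], gripper=[0.012,0.012,0.012])

```text
clock: 13.1
eef_pos: [0.5246, -0.116, 0.1391]
orientation: [3.139, -0.0, 1.181]
force: [-4.0, 0.8, 19.8]
width: 0.0145
```

```bash
python3 - <<'E'
from h import *
s=r.read_state();print(s["eef_pos"],s["force"],s["width"])
a=optics.capture("scene")[:,:,::-1]
x,y=290,230
cv2.imwrite("pics/stop.png",cv2.resize(a[y:y+98,x:x+130],(800,600),interpolation=cv2.INTER_CUBIC))
E
```

```text
[ 0.52460895 -0.11603966  0.13913549] [-4.03980802  0.83241132 19.84918999] 0.01454776927940028
```

View pics/stop.png

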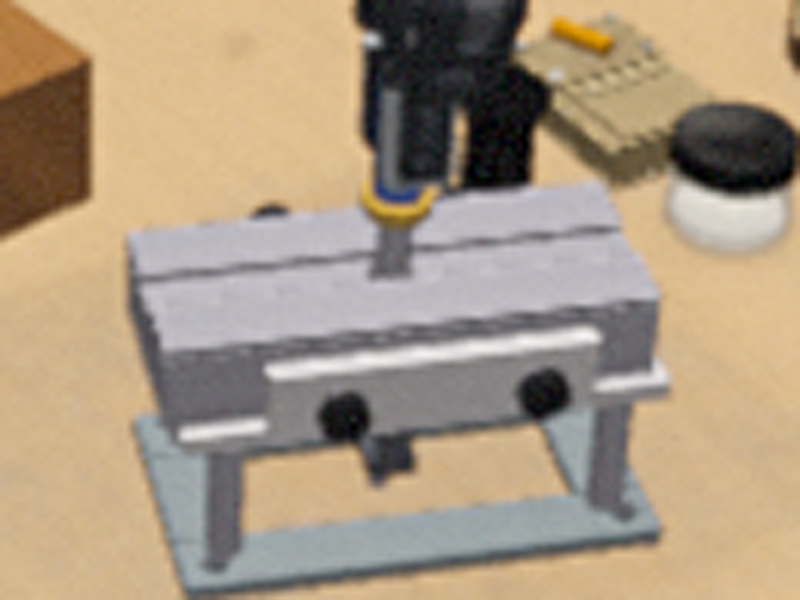

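The view shows the rod in the bore at (390,270) of the crop, collar clear of the bar; the plunger is hidden behind the guide. The force (19.8 N) and tip height (0.0526, so q ≈ 0.026) agree with the stop. Withdraw.

Request:
move_arm(dp=[[0,0,-0.003],[0,0,-0.01],[0,0,-0.02],[0,0,-0.03],[0,0,-0.04],[0,0,-0.05],[0,0,-0.06],[0,0,-0.07],[0,0,-0.075],[0,0,-0.075],[0,0,-0.075]], turn=[[0,0,0],[0,0,0],[0,0,0],[0,0,0],[0,0,0],[0,0,0],[0,0,0],[0,0,0],[0,0,0],[0,0,0],[0,0,0]], gripper=[0.012,0.012,0.012,0.012,0.012,0.012,0.012,0.012,0.012,0.012,0.012])

```text
clock: 14.52
eef_pos: [0.5235, -0.1157, 0.2119]
orientation: [-3.141, 0.0, 1.181]
force: [-0.2, -0.1, -1.4]
width: 0.0143
```

Request:
move_arm(dp=[[0.02,-0.011,0],[0.05,-0.027,0],[0.08,-0.043,0],[0.11,-0.059,0],[0.14,-0.075,0],[0.165,-0.0886,0],[0.18,-0.0967,0],[0.185,-0.0993,0],[0.185,-0.0993,0.01],[0.185,-0.0993,0.03],[0.185,-0.0993,0.045],[0.185,-0.0993,0.045]], turn=[[0,0,0],[0,0,0],[0,0,0],[0,0,0],[0,0,0],[0,0,0],[0,0,0],[0,0,0],[0,0,0],[0,0,0],[0,0,0],[0,0,0]], gripper=[0.012,0.012,0.012,0.012,0.012,0.012,0.012,0.012,0.012,0.012,0.012,0.012])

```text
clock: 16.02
eef_pos: [0.5012, 0.0924, 0.1657]
orientation: [-3.139, 0.002, 1.18]
force: [0.6, -0.3, -0.8]
width: 0.0146
```

```bash
python3 - <<'E'
from h import *
s=r.read_state();e=s["eef_pos"];print(e,s["orientation"],s["force"])
print(proj("scene",e+[0,0,-.0865]))
a=optics.capture("scene")[:,:,::-1]
x,y=245,190
cv2.imwrite("pics/overstand.png",cv2.resize(a[y:y+60,x:x+80],(800,600),interpolation=cv2.INTER_CUBIC))
E
```

```text
[0.50123305 0.09237449 0.16571484] [-3.13915977e+00  1.68617298e-03  1.18023812e+00] [ 0.64086154 -0.31837719 -0.82264894]
[284.44087622 230.69428884]
```

View pics/overstand.png

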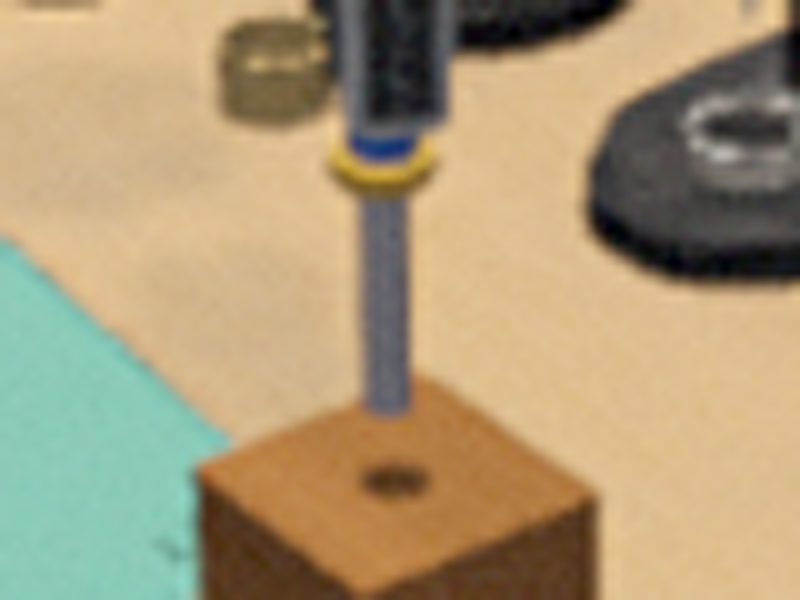

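The drift is vertical. Its tip (388,412 in the crop) is about 0.5–1 mm off the hole's centre (395,480), within the clearance. Small correction, then insert gently.

Request:
move_arm(dp=[[0.001,0.0005,0.004],[0.001,0.0005,0.01],[0.001,0.0005,0.014],[0.001,0.0005,0.017],[0.001,0.0005,0.02],[0.001,0.0005,0.022],[0.001,0.0005,0.024],[0.001,0.0005,0.026],[0.001,0.0005,0.026]], turn=[[0,0,0],[0,0,0],[0,0,0],[0,0,0],[0,0,0],[0,0,0],[0,0,0],[0,0,0],[0,0,0]], gripper=[0.012,0.012,0.012,0.012,0.012,0.012,0.012,0.012,0.012])

```text
clock: 17.2
eef_pos: [0.5029, 0.0938, 0.1411]
orientation: [-3.141, 0.0, 1.181]
force: [-0.4, -0.1, -0.9]
width: 0.0143
```

In the hole without force. Continue down.

Request:
move_arm(dp=[[0,0,0.006],[0,0,0.012],[0,0,0.018],[0,0,0.024],[0,0,0.03],[0,0,0.036],[0,0,0.041],[0,0,0.045],[0,0,0.048],[0,0,0.05],[0,0,0.05]], turn=[[0,0,0],[0,0,0],[0,0,0],[0,0,0],[0,0,0],[0,0,0],[0,0,0],[0,0,0],[0,0,0],[0,0,0],[0,0,0]], gripper=[0.012,0.012,0.012,0.012,0.012,0.012,0.012,0.012,0.012,0.012,0.012])

```text
clock: 18.58
eef_pos: [0.503, 0.0938, 0.0911]
orientation: [-3.141, 0.0, 1.181]
force: [0.5, 0.1, -1.3]
width: 0.0144
```

Request:
move_arm(dp=[[0,0,0.0007],[0,0,0.0013],[0,0,0.0013],[0,0,0.0013],[0,0,0.0013],[0,0,0.0013],[0,0,0.0013],[0,0,0.0013],[0,0,0.0013]], turn=[[0,0,0],[0,0,0],[0,0,0],[0,0,0],[0,0,0],[0,0,0],[0,0,0],[0,0,0],[0,0,0]], gripper=[0.012,0.012,0.012,0.025,0.045,0.0854,0.0854,0.0854,0.0854])

```text
clock: 19.7
eef_pos: [0.503, 0.0938, 0.0899]
orientation: [-3.142, 0.0, 1.181]
force: [1.0, 0.8, -0.4]
width: 0.0854
```

Request:
move_arm(dp=[[0,0,0],[0,0,-0.01],[0,0,-0.03],[0,0,-0.06],[0,0,-0.1],[0,0,-0.14],[0,-0.05,-0.15],[0,-0.11,-0.15],[0,-0.16,-0.15],[0,-0.19,-0.15],[0,-0.2,-0.15],[0,-0.2,-0.15]], turn=[[0,0,0],[0,0,0],[0,0,0],[0,0,0],[0,0,0],[0,0,0],[0,0,0],[0,0,0],[0,0,0],[0,0,0],[0,0,0],[0,0,0]], gripper=[0.0854,0.0854,0.0854,0.0854,0.0854,0.0854,0.0854,0.0854,0.0854,0.0854,0.0854,0.0854])

```text
clock: 21.2
eef_pos: [0.3184, 0.1701, 0.2404]
orientation: [3.141, -0.001, 1.182]
force: [0.3, 0.3, 0.9]
width: 0.0856
```

```bash
python3 - <<'E'
from h import *
s=r.read_state();print(s["eef_pos"],s["force"],s["width"])
a=optics.capture("scene")[:,:,::-1];b=optics.capture("top")[:,:,::-1]
cv2.imwrite("pics/end_s.png",a);cv2.imwrite("pics/end_t.png",b)
f=lambda im,x,y,w,h:cv2.resize(im[y:y+h,x:x+w],(400,300),interpolation=cv2.INTER_CUBIC)
cv2.imwrite("pics/end.png",np.vstack([np.hstack([f(a,250,205,80,60),f(b,260,220,80,60)]),np.hstack([f(a,200,160,260,195),f(b,320,130,160,120)])]))
E
```

```text
[0.31837429 0.17009779 0.24043243] [0.31580504 0.31133442 0.86073376] 0.08556637512990337
```

View pics/end.png

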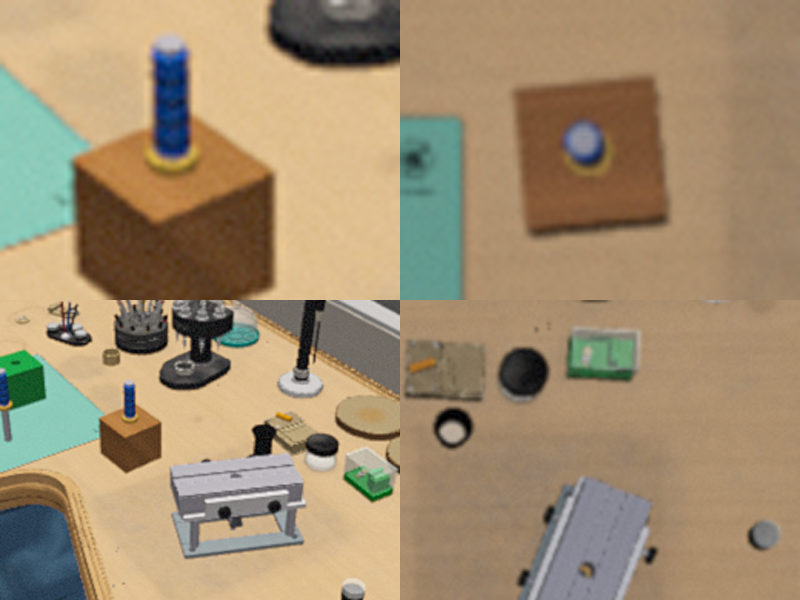

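The drift is seated exactly as at the start: handle top at (585,137) in the top crop and collar on the wood. The bystanders have not moved and the arm is clear. Handing in.

```bash
python3 -c "
from bench import close_job
print(close_job())"
```

```text
the job is handed in; nothing more can be done
None
```

I took the blue-handled drift from the wooden stand, pushed the sleeve out to its stop, put the drift back, and handed the job in at about 21 s.

- **Bore:** I found it by camera. The tip went in with almost no force, so no search along the keyway was needed.
- **Sleeve:** It moved under a steady push of about 6–8 N. The force then rose to 19.8 N with the tip about 32 mm below the keyway floor, which means about 26 mm of sleeve travel. I stopped there and pulled out.
- **Drift:** It went back in with almost no force. The last pictures show it upright, collar on the stand, in the same place as at the start.
- **Rest of the bench:** The loupe, ring and cup looked unmoved in the pictures, and the arm ended clear of everything.

No check failed. Two things I could not see directly: the red plunger is hidden behind the guide, so "on its stop" rests on force and height. The force reading is also only a rough one, since the sleeve moved at a little under the 9–11 N stated.

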